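# Index the clock-face dividing wheel to the next hour

## Task

The dividing wheel carrying the half-painted clock face was left resting out of its notches. Take it by the wooden knob, lift its steel index arm clear of the toothed ring, turn it the shorter way round to the tall peg and let it down gently so that the arm drops fully into the notch beside that peg, feeling for the notch and never forcing the arm onto the teeth. Let go of it there, and leave the brush pot, jar and saucer where they are.

Things in the scene. Friction and masses are not known exactly. Their poses are not given: they have to be found in the camera images.
- wheel_base: Round dark steel base of the dividing wheel, fixed to the bench, 230 mm across, 20 mm thick; origin at the centre of its underside, z up along the wheel's axis. It carries the toothed ring, the pegs and the turning wheel.
- ring_top (a point): Point on the axis, level with the tooth tops of the fixed aluminium ring (38 mm above the base's underside). Ring: teeth from radius 70 to 80 mm, parted by 12 notches, one every 30 degrees, 12 mm wide, 10 mm deep. Each peg stands beside its notch, 3 to 7 degrees (4 to 9 mm along the ring) to one side of it or the other; which side is not told, so the notch must be found by feel or sight.
- rotor: Turning wheel: disc, white clock face (124 mm across), index arm, knob; 0.47 to 0.72 kg. Origin on the axis, 28 mm above the base's underside when the arm is fully in a notch, 38 mm when it rests on the teeth (at the start, midway between notches). x: along the arm, z up. Turns endlessly both ways (friction 0.04 N m), lifts 20 mm more from the teeth, sinks by its weight.
- index_tip (a point): Outer end of the index arm, 92 mm from the axis: a level square steel bar, 8 x 8 mm, sticking out below the clock face; this point is on its centre line, 32 mm above the base's underside when fully in a notch, 42 mm when resting on the teeth; above that it is clear. x points outwards.
- knob_top (a point): Centre of the top of the round dark wooden knob on the axis, part of the turning wheel, 64 mm above the rotor's origin. Grip: a plain upright cylinder 36 mm thick, from 39 to 2 mm below this point; under it a 24 mm thick neck, and the clock face 50 mm below this point.
- tall_peg: The one tall brass peg, 10 mm thick, 60 mm high, fixed upright on the base 105 mm from the axis; origin at the centre of its foot, 20 mm above the base's underside. It marks the wanted notch, the nearest one. Five like pegs only 18 mm high stand on the same circle. At the start it is 65 to 140 degrees from the arm, on either side.
- brush_pot: Bystander: white ceramic pot with brushes, 72 mm across, 90 mm high (brushes to 170 mm); origin at the centre of its underside.
- glaze_jar: Bystander: jar 60 mm across, 70 mm high; origin at the centre of its underside.
- saucer: Bystander: white saucer 110 mm across, 18 mm high; origin at the centre of its underside.
There are look-alikes about, which are no part of the job. Of the things like the wheel_base, leave any that is green; of the rest the smaller one is meant.

How it is judged:
On the way, in this order (a step that is already met when the one before it is completed fails the run):
1. the arm is lifted clear of the teeth (z of index_tip in the frame of wheel_base above 0.0435 m), for 0.1 s.
2. the arm has been turned to the tall peg (horizontal distance between index_tip and tall_peg below 0.03 m), for 0.1 s.
At the end, for the whole second after the job is handed in: The index arm lies fully in the notch beside the tall peg: its tip is within 30 mm of the peg's axis seen from above (the next notches are over 40 mm away) and its centre line is less than 34.5 mm above the base's underside (32 mm is fully down, 42 mm is on the teeth) (horizontal distance between index_tip and tall_peg below 0.03 m and z of index_tip in the frame of wheel_base below 0.0345 m and angular speed of rotor below 0.1 rad/s); the robot touches nothing.
It fails at once if the wheel is turned the long way round (its arm more than 160 degrees from where it started) (distance of index_tip from where it was at the start of the episode above 0.1812 m).
It fails at once if the arm is pressed or dropped onto the toothed ring with more than 24 N (contact force between rotor and wheel_base above 24 N).
It fails at once if the brush pot is pushed more than 20 mm (distance of brush_pot from where it was at the start of the episode above 0.02 m).
It fails at once if the glaze jar is pushed more than 20 mm (distance of glaze_jar from where it was at the start of the episode above 0.02 m).
It fails at once if the saucer is pushed more than 20 mm (distance of saucer from where it was at the start of the episode above 0.02 m).
It also fails if it takes over 48 s, if anything falls off the work surface, if the arm or the gripper's body presses on something with over 40 N, if the wrist force passes 120 N, or if a joint passes its speed limit or range.

## Robot

A 6-joint arm with a two-finger parallel gripper is mounted at the origin on the work surface. World frame = base frame: x ahead of the robot, y to its left, z up, the work surface at z = 0. Lengths are in m, angles in rad, forces in N, time in s.
With the tool pointing down it reaches from about 0.325 to 0.9 m from the base axis. Payload 6.1 kg.
Tool frame: the origin (TCP) lies midway between the tips of the shut fingers; the grasp point (between the pads) lies 19 mm behind it; z points along the fingers, y is the line along which they close (so a half turn about z gives the same grasp; the last joint's range is limited). The gripper opens to 85 mm and grips with 20 to 120 N. Pads are 22 mm wide; open, the fingers measure 114 mm over their backs; the gripper's body (76 mm by 85 mm) begins 54 mm behind the grasp point. The pads swing forward as they close: fully open they stand 13 mm farther back than shut.
Start: joints at [1.052, 0.22, 1.526, -0, 1.395, -0.126], TCP at [0.239, 0.577, 0.231] pointing down, gripper open.
Joint ranges: [-2.98, 2.98], [-0.91, 2.08], [0.09, 2.57], [-1.24, 4.39], [0.2, 2.65], [-2.68, 2.68]. Speed limits (rad/s): [2.57, 2.57, 3.01, 3.14, 3.14, 3.14].

## Interface

Orientations are given as a unit quaternion [w, x, y, z].
In Python, from rig import arm, cams gives the robot as it stands.
- The arm moves only by the tool step_arm, never from a script. Its argument "motion" is a list of rows, each a list of 6 numbers: the shift along the tool's x, y, z in units of 50 mm (1.0 is 50 mm), then the turn, a rotation vector about the tool's x, y, z in units of 8 degrees (1.0 is 8 degrees). A call has exactly 10 rows; each row shifts and turns the commanded pose from where the row before left it, along the tool's axes as they then stand; what a row does not reach is not made up. A row lasts 1/8 s, in which the tool goes at most 62.5 mm and 10.7 degrees, less where a joint would pass 70% of its speed; a pose out of reach is approached as far as the arm can. A call is refused whole if a number of a shift passes 1 or a number of a turn 1, either way. A call with a gripper value outside its range is refused whole. "hand" is the finger opening in mm, from 0 to 85.4, set as the call begins (left out, the last holds). The fingers move at their own pace and stop on an object; the grip force is fixed at half the most. Time passes only in rows, so rows that do not move let the fingers close, or fill a call up. It gives the time, the measured TCP pose, the force, the opening and the grip force at its end, in the units of the state.
- arm.observe(): the state, without advancing time (a new reading comes with each control period).
- cams.read_camera(name): name is "scene" or "side" or "wrist"; returns (picture, depth): 384x512x3 uint8, red, green, blue; 384x512 float32, m along the optical axis (not along the pixel's ray), 0 where there is no reading.
- cams.get_calibration(name): a dict with "mtx" (3x3 intrinsics, pixels), "k1" (the pictures are not rectified: a ray, as slopes to the right and down, at radius r is drawn at 1 + k1 r^2 times it, then the intrinsics apply), "rvec" (rotation vector, rad) and "tvec" (3), from world to camera coordinates, as OpenCV has them. Camera axes: x right, y down, z forward; pixel columns grow to the right and rows downward; lengths in m; the calibration is good to about 2 mm. A picture is of the moment at which its call begins: read the wrist's pose just before it. get_calibration takes no time and is no camera call; for the wrist camera it gives the pose at the moment of the call.
- arm.close_job(): hands the job in; it is judged then, once.
The state is a dict: "time": time; "joint_pos": joint angles; "joint_velocities": joint speeds; "tau": joint torques, N m; "eef_pos": TCP position; "ee_rot": TCP orientation; "force": force on the tool from outside, world axes, zero at the start; "ft_torque": the same for the moment, N m; "opening": opening from 0.0 (shut) to 1.0 (fully open); "finger_force": force on a finger pad.
Only numpy, scipy, OpenCV 4.12 (cv2) and the standard library are available. Lean on these libraries where they do the work, as an engineer would, in place of code of your own. Each camera call takes 0.05 s, during which the arm holds its last target. There are 200 camera calls.

## Working session

There is one attempt and no reset: what is moved stays moved. The work goes in short steps, Python scripts to look and compute and a tool call to move; the robot and the scene stay as the last step left them, time stands still between calls to the robot, and variables do not carry over. Pictures are saved under pics/ and viewed, at most 10 in all, crops included, and the job is handed in when it is done.

Besides the shell and the picture viewer there is one more tool, called after ">>>" as name(argument=value, ...), one argument or row to a line, values as JSON. step_arm: Moves the arm, as the interface text tells. Its arguments: {"type":"object","properties":{"motion":{"type":"array","items":{"type":"array","items":{"type":"number"}}},"hand":{"type":"number"}},"required":["motion"]}

```bash
mkdir -p pics; ls; cat > h.py <<'E'
import numpy as np, cv2
from rig import arm, cams
def grab(n):
    c=cams.get_calibration(n); im,d=cams.read_camera(n); np.savez(f'pics/{n}.npz',im=im,d=d,**{k:np.array(v) for k,v in c.items()})
    return im,d,c
def load(n):
    z=np.load(f'pics/{n}.npz'); return z['im'],z['d'],z
def ray(c,uv):
    K=np.array(c['mtx'],float); k=float(c['k1']); uv=np.atleast_2d(uv).astype(float)
    p=cv2.undistortPoints(uv.reshape(-1,1,2),K,np.array([k,0,0,0.])).reshape(-1,2)
    R=cv2.Rodrigues(np.array(c['rvec'],float))[0]; t=np.array(c['tvec'],float).ravel()
    return -R.T@t, np.c_[p,np.ones(len(p))]@R
def plane(c,uv,z):
    o,d=ray(c,uv); return o+d*((z-o[2])/d[:,2])[:,None]
def pts(c,d,uv):
    uv=np.atleast_2d(uv); o,r=ray(c,uv); dd=d[uv[:,1].astype(int),uv[:,0].astype(int)]
    return o+r*dd[:,None]
def proj(c,P):
    return cv2.projectPoints(np.atleast_2d(P).astype(float),np.array(c['rvec'],float),np.array(c['tvec'],float),np.array(c['mtx'],float),np.array([float(c['k1']),0,0,0]))[0].reshape(-1,2)
E
python3 - <<'E'
from h import *
o=arm.observe(); print(o)
for n in['scene','side','wrist']:
    im,d,c=grab(n); cv2.imwrite(f'pics/{n}0.png',im[...,::-1]); print(n,c)
E
```

```text
pics
{'time': 0.0, 'joint_pos': array([ 1.05192385e+00,  2.21221775e-01,  1.52761228e+00,  1.56664776e-05,
        1.39470661e+00, -1.26114641e-01]), 'joint_velocities': array([-0.00010361,  0.0001254 , -0.00019252, -0.00116606, -0.00172119,
       -0.00017491]), 'tau': array([-1.19490360e-03, -4.96879792e+01, -3.89402354e+01, -3.79534185e-04,
        1.08805756e-02,  7.56769708e-06]), 'eef_pos': array([0.23891521, 0.57687699, 0.23020133]), 'ee_rot': array([-3.16007018e-04,  1.95120396e-01,  9.80778814e-01, -9.21348966e-04]), 'force': array([-0.1602356 , -0.00240926,  0.23073905]), 'ft_torque': array([-0.03967074, -0.00750533,  0.00714247]), 'finger_force': 0.0, 'opening': 0.9996417892117496}
scene {'mtx': array([[490.99791046,   0.        , 254.41400636],
       [  0.        , 490.99791046, 191.53760365],
       [  0.        ,   0.        ,   1.        ]]), 'k1': -0.05401334664672671, 'rvec': array([ 2.36771745,  0.59242866, -0.23610199]), 'tvec': array([-0.42596318, -0.11404331,  1.40313093])}
side {'mtx': array([[446.5987854 ,   0.        , 257.35182639],
       [  0.        , 446.5987854 , 191.03942018],
       [  0.        ,   0.        ,   1.        ]]), 'k1': -0.10069727721346665, 'rvec': array([ 2.10377471, -0.2712252 ,  0.15799477]), 'tvec': array([-0.44115183,  0.14836487,  1.33560521])}
wrist {'mtx': array([[281.522605  ,   0.        , 257.5664015 ],
       [  0.        , 281.522605  , 189.79449474],
       [  0.        ,   0.        ,   1.        ]]), 'k1': -0.028214846063192637, 'rvec': array([-2.3859418 , -1.59614753, -0.24896507]), 'tvec': array([-0.62389543, -0.04084838,  0.38045249])}
```

View pics/scene0.png

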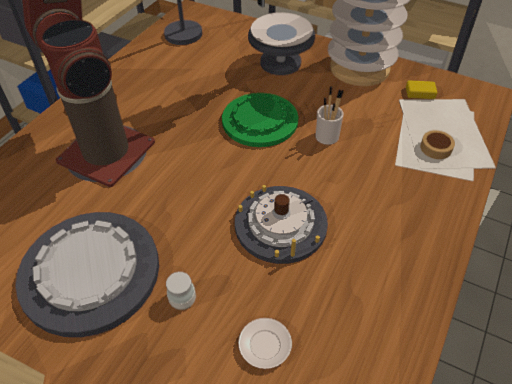

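View pics/side0.png

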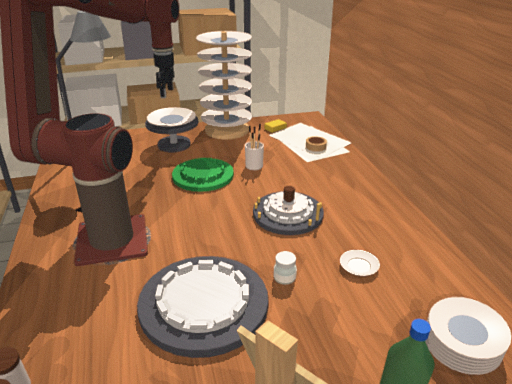

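The wheel to use is at scene (281,222) and side (288,211). Its knob is at (282,203) and (289,192), and the tall peg is near scene (293,248). The green wheel and the bigger one are decoys. Next I'll measure the wheel and zoom in.

```bash
python3 - <<'E'
from h import *
crops=[]
for n,(x,y,w,h) in {'scene':(225,170,115,100),'side':(240,165,100,87)}.items():
    im,d,c=load(n); s=im[y:y+h,x:x+w,::-1]; crops.append(cv2.resize(s,(690,int(690*h/w)),interpolation=cv2.INTER_CUBIC)[:600])
    v,u=np.mgrid[y:y+h,x:x+w]; uv=np.c_[u.ravel(),v.ravel()]; P=pts(c,d,uv)
    ok=d[uv[:,1],uv[:,0]]>0
    col=im[uv[:,1],uv[:,0]].astype(int)
    z=P[:,2]
    top=ok&(z>0.085)&(z<.13)
    print(n,'knob top pts',top.sum(),P[top].mean(0),np.percentile(z[top],[5,50,95]))
    T=ok&(z>np.percentile(z[top],60)); print(' hi',P[T].mean(0))
    b=ok&(z>.012)&(z<.028)
    (cx,cy),r=cv2.minEnclosingCircle(P[b][:,:2].astype(np.float32)); print(' base',b.sum(),cx,cy,r,np.median(z[b]))
    br=ok&(col[:,0]>col[:,2]+60)&(col[:,0]>120)&(z>.03)
    for p,q in zip(uv[br],P[br]): 
        if n=='scene' : print(p,q.round(3),end=';')
    print()
cv2.imwrite('pics/cr_scene.png',crops[0]);cv2.imwrite('pics/cr_side.png',crops[1])
E
```

```text
scene knob top pts 206 [ 0.56081411 -0.00687344  0.09885426] [0.0871571  0.10102404 0.10472895]
 hi [ 0.55919627 -0.00308303  0.10322832]
 base 2705 0.5593429803848267 -0.0019587238784879446 0.11683882027864456 0.021598187506551736
[263 185] [0.474 0.066 0.039];[264 185] [0.476 0.068 0.038];[265 185] [0.479 0.068 0.04 ];[262 186] [0.474 0.06  0.041];[263 186] [0.476 0.063 0.039];[264 186] [0.478 0.064 0.039];[265 186] [0.48  0.066 0.038];[262 187] [0.474 0.06  0.038];[263 187] [0.477 0.06  0.039];[264 187] [0.479 0.062 0.037];[265 187] [0.482 0.061 0.04 ];[251 191] [0.456 0.035 0.038];[252 191] [0.458 0.036 0.038];[253 191] [0.461 0.035 0.04 ];[250 192] [0.455 0.031 0.037];[251 192] [0.46  0.028 0.042];[252 192] [0.461 0.03  0.041];[253 192] [0.462 0.034 0.038];[250 193] [0.456 0.029 0.036];[251 193] [0.46  0.027 0.04 ];[252 193] [0.464 0.026 0.043];[253 193] [0.463 0.033 0.035];[251 194] [0.461 0.026 0.038];[251 195] [0.462 0.023 0.037];[271 200] [0.52  0.021 0.052];[239 205] [ 0.452 -0.021  0.04 ];[240 205] [ 0.455 -0.021  0.041];[241 205] [ 0.456 -0.018  0.038];[265 205] [ 0.515 -
[... 1125 characters left out ...]
84  0.082];[295 241] [ 0.633 -0.085  0.085];[276 250] [ 0.594 -0.098  0.04 ];[277 250] [ 0.595 -0.095  0.036];[275 251] [ 0.593 -0.103  0.041];[276 251] [ 0.594 -0.098  0.036];[277 251] [ 0.596 -0.098  0.037];[278 251] [ 0.598 -0.097  0.038];[275 252] [ 0.594 -0.103  0.039];[276 252] [ 0.597 -0.105  0.043];[277 252] [ 0.598 -0.102  0.04 ];[278 252] [ 0.601 -0.102  0.041];[275 253] [ 0.594 -0.104  0.036];[276 253] [ 0.597 -0.104  0.038];[277 253] [ 0.599 -0.102  0.037];
side knob top pts 97 [ 0.55612745 -0.00897955  0.09648104] [0.08701427 0.09868327 0.10224907]
 hi [ 0.55612689 -0.00504925  0.10118317]
 base 1186 0.5415322780609131 0.11345725506544113 0.23328763246536255 0.020760371060814853
```

View pics/cr_scene.png

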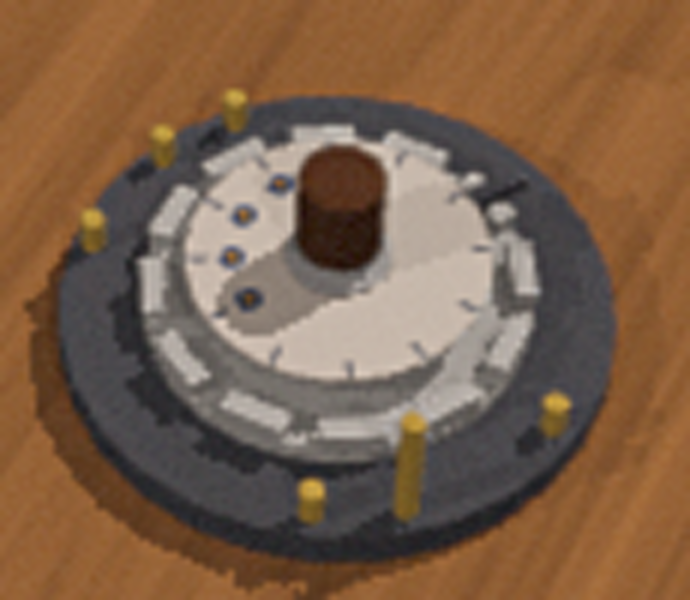

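View pics/cr_side.png

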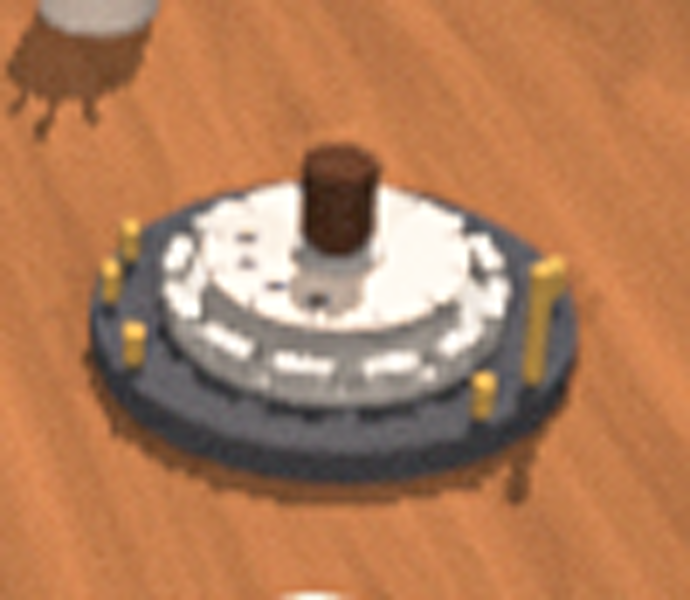

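The crops show the arm as a dark bar crossing one tooth, with its tip near scene crop (523,182), or pixel (312,200). The tall peg's top is near crop (412,422), or pixel (294,240). I'll work out axis, angles and camera geometry, then look from above with the wrist camera.

```bash
python3 - <<'E'
from h import *
from scipy.spatial.transform import Rotation as Ro
def tri(a,b):
    o1,d1=ray(S,a);o2,d2=ray(D,b);A=np.c_[d1[0],-d2[0]];k=np.linalg.lstsq(A,o2-o1,rcond=None)[0]
    p,q=o1+d1[0]*k[0],o2+d2[0]*k[1];return (p+q)/2,np.linalg.norm(p-q)
im,_,S=load('scene');im2,_,D=load('side')
f=lambda x,y:(225+x/6-.4,170+y/6-.4); g=lambda x,y:(240+x/6.9-.4,165+y/6.9-.4)
k,e=tri(f(343,176),g(342,160));print('knobtop',k,e)
p,e=tri(f(413,424),g(549,265));print('pegtop',p,e,np.hypot(*(p-k)[:2]))
t=plane(S,f(523,183),.046)[0];print('tip',t,np.hypot(*(t-k)[:2]))
an=lambda v:np.degrees(np.arctan2(v[1]-k[1],v[0]-k[0]));print(an(t),an(p))
for n,cen in(('jar',(181,291)),('saucer',(265,344)),('pot',(328,128))): print(n,plane(S,cen,.03))
o=arm.observe();q=o['ee_rot'];R=Ro.from_quat(np.r_[q[1:],q[0]]).as_matrix();print(R.round(3))
c=cams.get_calibration('wrist');oc,dd=ray(c,(256,192));print('cam in tool',R.T@(oc-o['eef_pos']),R.T@dd[0])
print('shift to k',R.T@(k-o['eef_pos']))
E
```

```text
knobtop [ 0.55893212 -0.00203933  0.1019795 ] 8.729788212529051e-05
pegtop [ 0.62900271 -0.08439423  0.08497099] 0.0004563866535721847 0.10813055561642115
tip [0.60712449 0.07229031 0.046     ] 0.08858554865553081
57.04223563341858 -49.607635830725144
jar [[ 0.4558347  -0.28592519  0.03      ]]
saucer [[ 0.67434055 -0.30722234  0.03      ]]
pot [[0.53390375 0.35567915 0.03      ]]
[[-0.924  0.383 -0.001]
 [ 0.383  0.924 -0.001]
 [ 0.    -0.001 -1.   ]]
cam in tool [ 0.07850676 -0.00019155 -0.14313722] [-0.31485381 -0.0053812   0.94917356]
shift to k [-0.51723917 -0.41229667  0.12896755]
```

>>> step_arm(
  motion=[
    [-0.5,-0.4,0,0,0,0],
    [-0.53,-0.42,0,0,0,0],
    [-0.52,-0.41,0,0,0,0],
    [-0.52,-0.41,0,0,0,0],
    [-0.52,-0.41,0,0,0,0],
    [-0.52,-0.41,0,0,0,0],
    [-0.52,-0.41,0,0,0,0],
    [-0.52,-0.41,0,0,0,0],
    [-0.52,-0.41,0,0,0,0],
    [-0.52,-0.41,0,0,0,0],
  ],
)

```text
time: 1.4
eef_pos: [0.4007, 0.2876, 0.2311]
ee_rot: [-0.0, 0.195, 0.981, -0.0]
force: [1.6, -0.2, -0.6]
opening: 1.006
finger_force: 0.0
```

>>> step_arm(
  motion=[
    [-0.52,-0.41,0,0,0,0],
    [-0.52,-0.41,0,0,0,0],
    [-0.52,-0.41,0,0,0,0],
    [-0.52,-0.41,0,0,0,0],
    [-0.52,-0.41,0,0,0,0],
    [-0.52,-0.41,0,0,0,0],
    [-0.52,-0.41,0,0,0,0],
    [-0.52,-0.41,0,0,0,0],
    [-0.5,-0.42,0,0,0,0],
    [0,0,0,0,0,0],
  ],
)

```text
time: 2.65
eef_pos: [0.5454, 0.0268, 0.2309]
ee_rot: [-0.0, 0.197, 0.981, -0.0]
force: [0.1, -0.3, -0.1]
opening: 1.002
finger_force: 0.0
```

```bash
python3 - <<'E'
from h import *
from scipy.spatial.transform import Rotation as Ro
o=arm.observe();print(o['time'],o['eef_pos'],o['joint_pos'],o['force'])
im,d,c=grab('wrist'); cv2.imwrite('pics/w1.png',im[...,::-1])
k=np.array([.559,-.002])
q=o['ee_rot'];R=Ro.from_quat(np.r_[q[1:],q[0]]).as_matrix();print('shift',R.T@(np.r_[k,.102]-o['eef_pos']))
# knob dark brown pixels
v,u=np.mgrid[0:384,0:512];uv=np.c_[u.ravel(),v.ravel()];P=pts(c,d,uv);z=P[:,2];r=np.hypot(P[:,0]-k[0],P[:,1]-k[1])
T=(d.ravel()>0)&(z>.095)&(z<.108)&(r<.04);print('knob',T.sum(),P[T].mean(0),(P[T].min(0)+P[T].max(0))/2)
# polar top view of ring at z=.038
th=np.radians(np.arange(-180,180,.5));rr=np.arange(.055,.12,.0005)
X=np.stack([k[0]+rr[:,None]*np.cos(th),k[1]+rr[:,None]*np.sin(th),np.full((len(rr),len(th)),.038)],-1).reshape(-1,3)
m=proj(c,X).reshape(len(rr),len(th),2).astype(np.float32)
pol=cv2.remap(im,m,None,cv2.INTER_LINEAR);cv2.imwrite('pics/pol1.png',cv2.resize(pol[...,::-1],(720,390)))
E
```

```text
2.65 [0.54537183 0.02683571 0.23087601] [-9.50808955e-02  3.26355200e-02  1.73348721e+00 -3.33215086e-04
  1.37602281e+00 -1.27023552e+00] [ 0.09945906 -0.26578175 -0.06651463]
shift [-0.02374289 -0.02129603  0.12887593]
knob 879 [ 0.55674862 -0.00078996  0.10086187] [ 0.55774805 -0.00133752  0.09912352]
```

View pics/w1.png

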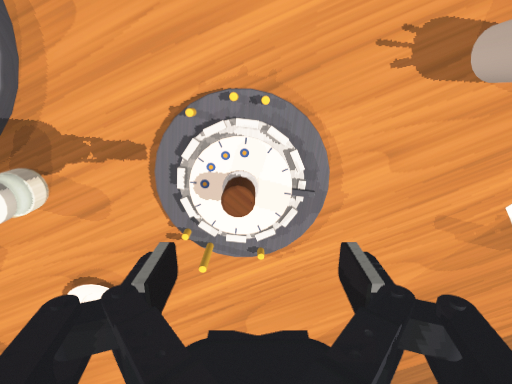

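View pics/pol1.png

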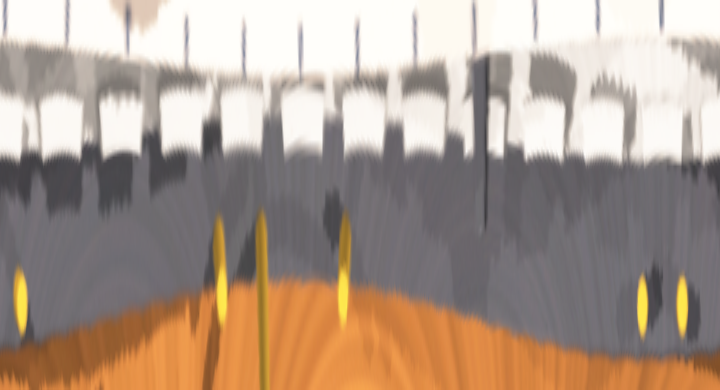

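The wrist views are clear. In the polar view (column = 2·(deg+180)) the arm is at about 62°, sitting mid-tooth. The tall peg is at about −48°, and the nearest notch is centred at about −43.5°. The turn is therefore about −105°, which is +105° about tool z. I'll centre over the knob and go down.

>>> step_arm(
  motion=[
    [-0.22,-0.21,0,0,0,0],
    [-0.23,-0.21,0.2,0,0,0],
    [0,0,0.4,0,0,0],
    [0,0,0.5,0,0,0],
    [0,0,0.5,0,0,0],
    [0,0,0.5,0,0,0],
    [0,0,0.5,0,0,0],
    [0,0,0.3,0,0,0],
    [0,0,0,0,0,0],
    [0,0,0,0,0,0],
  ],
)

```text
time: 3.95
eef_pos: [0.5583, 0.0006, 0.087]
ee_rot: [0.001, 0.195, 0.981, 0.0]
force: [0.6, -0.9, 0.6]
opening: 1.0
finger_force: 0.0
```

```bash
python3 - <<'E'
from h import *
o=arm.observe();print(o['time'],o['eef_pos'],o['ee_rot'],o['force'])
im,d,c=grab('wrist'); cv2.imwrite('pics/w2.png',im[...,::-1])
k=np.array([.558,-.0015])
v,u=np.mgrid[0:384,0:512];uv=np.c_[u.ravel(),v.ravel()];P=pts(c,d,uv);z=P[:,2];r=np.hypot(P[:,0]-k[0],P[:,1]-k[1])
col=im.reshape(-1,3).astype(int)
T=(d.ravel()>0)&(z>.096)&(z<.106)&(r<.022)&(col[:,0]>col[:,2]+15);Q=P[T][:,:2].astype(np.float32);print('knob',T.sum(),cv2.minEnclosingCircle(Q),P[T].mean(0))
E
```

```text
3.95 [0.5582655  0.00056418 0.08698793] [5.69048133e-04 1.95084793e-01 9.80786215e-01 3.27007093e-05] [ 0.57607483 -0.93191978  0.57064812]
knob 3227 ((0.5579049587249756, -0.0014131218194961548), 0.018136626109480858) [ 0.55614877 -0.00078345  0.10096214]
```

View pics/w2.png

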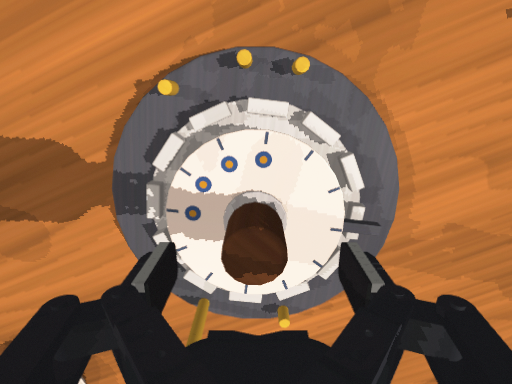

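The view shows the knob at pixel (254,245), between the open fingers, and its centre fits at (0.558,−0.0014). I'll go down another 21 mm, correcting 2 mm in y, and close.

>>> step_arm(
  motion=[
    [0,-0.04,0.1,0,0,0],
    [0,0,0.2,0,0,0],
    [0,0,0.12,0,0,0],
    [0,0,0,0,0,0],
    [0,0,0,0,0,0],
    [0,0,0,0,0,0],
    [0,0,0,0,0,0],
    [0,0,0,0,0,0],
    [0,0,0,0,0,0],
    [0,0,0,0,0,0],
  ],
)

```text
time: 5.25
eef_pos: [0.5569, -0.0013, 0.0653]
ee_rot: [0.0, 0.195, 0.981, 0.0]
force: [-0.2, -0.2, 0.1]
opening: 0.999
finger_force: 0.0
```

>>> step_arm(
  hand=20,
  motion=[
    [0,0,0,0,0,0],
    [0,0,0,0,0,0],
    [0,0,0,0,0,0],
    [0,0,0,0,0,0],
    [0,0,0,0,0,0],
    [0,0,0,0,0,0],
    [0,0,0,0,0,0],
    [0,0,0,0,0,0],
    [0,0,0,0,0,0],
    [0,0,0,0,0,0],
  ],
)

```text
time: 6.5
eef_pos: [0.5569, -0.0016, 0.0657]
ee_rot: [-0.0, 0.195, 0.981, -0.0]
force: [-3.0, -2.1, 5.2]
opening: 0.404
finger_force: 59.5
```

Gripped. Lifting 10 mm.

>>> step_arm(
  motion=[
    [0,0,-0.04,0,0,0],
    [0,0,-0.04,0,0,0],
    [0,0,-0.04,0,0,0],
    [0,0,-0.04,0,0,0],
    [0,0,-0.04,0,0,0],
    [0,0,0,0,0,0],
    [0,0,0,0,0,0],
    [0,0,0,0,0,0],
    [0,0,0,0,0,0],
    [0,0,0,0,0,0],
  ],
)

```text
time: 7.75
eef_pos: [0.5568, -0.0014, 0.0752]
ee_rot: [-0.0, 0.195, 0.981, -0.0]
force: [1.5, -2.6, -4.4]
opening: 0.402
finger_force: 60.1
```

```bash
cat > chk.py <<'E'
from h import *
o=arm.observe();print(o['time'],o['eef_pos'],o['ee_rot'],o['force'],o['ft_torque'],o['joint_pos'][5],o['opening'])
q=o['ee_rot'];print('yaw',np.degrees(2*np.arctan2(q[2],q[1])))
E
python3 chk.py
```

```text
7.75 [ 0.55683789 -0.00136167  0.07524365] [-9.83210699e-05  1.95109521e-01  9.80781451e-01 -1.00208180e-04] [ 1.54985375 -2.63710494 -4.4095617 ] [-0.83816564  0.05602152  0.00922265] -1.3219144640647318 0.4017275494722838
yaw 157.49775663823866
```

>>> step_arm(
  motion=[
    [0,0,0,0,0,0.3],
    [0,0,0,0,0,0.7],
    [0,0,0,0,0,0.8],
    [0,0,0,0,0,0.8],
    [0,0,0,0,0,0.8],
    [0,0,0,0,0,0.8],
    [0,0,0,0,0,0.8],
    [0,0,0,0,0,0.7],
    [0,0,0,0,0,0.3],
    [0,0,0,0,0,0],
  ],
)

```text
time: 9.0
eef_pos: [0.5572, -0.0005, 0.0754]
ee_rot: [-0.0, 0.577, 0.817, 0.001]
force: [3.7, 1.4, -6.0]
opening: 0.402
finger_force: 60.3
```

```bash
python3 chk.py
```

```text
9.0 [ 5.57249760e-01 -5.08485172e-04  7.53538431e-02] [-8.15451768e-05  5.77086130e-01  8.16682936e-01  7.57471958e-04] [ 3.67364002  1.43510305 -5.96123744] [ 0.23991047 -0.27813408 -0.07234893] -0.4845351982252994 0.40228003863309075
yaw 109.50826356566309
```

>>> step_arm(
  motion=[
    [0,0,0,0,0,0.4],
    [0,0,0,0,0,0.85],
    [0,0,0,0,0,0.9],
    [0,0,0,0,0,0.9],
    [0,0,0,0,0,0.9],
    [0,0,0,0,0,0.9],
    [0,0,0,0,0,0.9],
    [0,0,0,0,0,0.8],
    [0,0,0,0,0,0.4],
    [0,0,0,0,0,0.18],
  ],
)

```text
time: 10.25
eef_pos: [0.5584, -0.0003, 0.0759]
ee_rot: [0.0, 0.897, 0.442, 0.002]
force: [6.4, 2.0, -5.4]
opening: 0.407
finger_force: 60.3
```

```bash
python3 chk.py; python3 - <<'E'
from h import *
k=np.array([.558,-.0015]); out=[]
for n in('wrist','scene'):
  im,d,c=grab(n)
  th=np.radians(np.arange(-120,60,.25));rr=np.arange(.055,.12,.0005)
  for z in(.038,.052):
    X=np.stack([k[0]+rr[:,None]*np.cos(th),k[1]+rr[:,None]*np.sin(th),np.full((len(rr),len(th)),z)],-1).reshape(-1,3)
    m=proj(c,X).reshape(len(rr),len(th),2).astype(np.float32)
    out.append(cv2.remap(im,m,None,cv2.INTER_LINEAR))
cv2.imwrite('pics/pol2.png',np.vstack(out)[...,::-1])
E
```

```text
10.25 [ 5.58389636e-01 -3.34975234e-04  7.59492544e-02] [7.92331692e-06 8.97124820e-01 4.41773243e-01 1.85985416e-03] [ 6.42668896  2.0086739  -5.43862779] [ 0.56511381 -0.799889    0.04121203] 0.5114429572720026 0.40714604432196905
yaw 52.43424928599049
```

View pics/pol2.png

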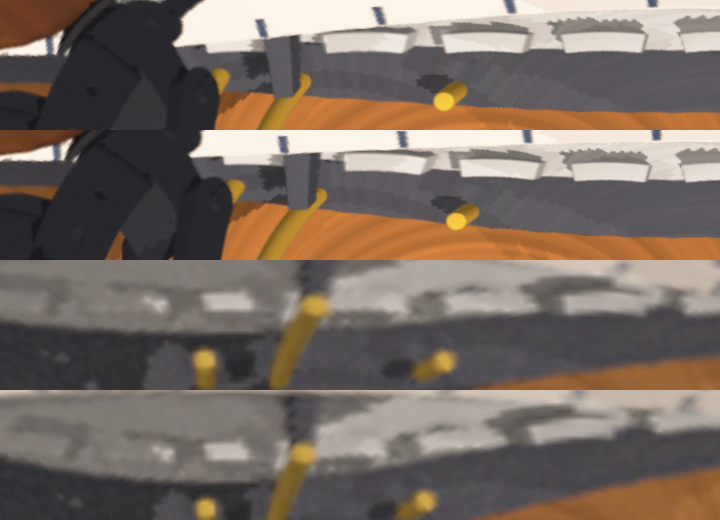

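The arm bar is at about −44° (wrist polar column 302 at z = 0.052), over the notch edge-to-edge at about −43.5°. I'll lower to just above the teeth, then feel.

>>> step_arm(
  motion=[
    [0,0,0.03,0,0,0],
    [0,0,0.04,0,0,0],
    [0,0,0.04,0,0,0],
    [0,0,0.03,0,0,0],
    [0,0,0.02,0,0,0],
    [0,0,0.02,0,0,0],
    [0,0,0.01,0,0,0],
    [0,0,0.01,0,0,0],
    [0,0,0,0,0,0],
    [0,0,0,0,0,0],
  ],
)

```text
time: 11.6
eef_pos: [0.5584, -0.0003, 0.066]
ee_rot: [-0.0, 0.897, 0.442, 0.002]
force: [5.3, 2.8, -5.2]
opening: 0.407
finger_force: 60.4
```

>>> step_arm(
  motion=[
    [0,0,0.01,0,0,0],
    [0,0,0.01,0,0,0],
    [0,0,0,0,0,0],
    [0,0,0,0,0,0],
    [0,0,0,0,0,0],
    [0,0,0,0,0,0],
    [0,0,0,0,0,0],
    [0,0,0,0,0,0],
    [0,0,0,0,0,0],
    [0,0,0,0,0,0],
  ],
)

```text
time: 12.85
eef_pos: [0.5584, -0.0003, 0.065]
ee_rot: [-0.0, 0.897, 0.442, 0.002]
force: [5.4, 3.3, -4.9]
opening: 0.407
finger_force: 60.4
```

No contact yet. Another 1 mm.

>>> step_arm(
  motion=[
    [0,0,0.01,0,0,0],
    [0,0,0.01,0,0,0],
    [0,0,0,0,0,0],
    [0,0,0,0,0,0],
    [0,0,0,0,0,0],
    [0,0,0,0,0,0],
    [0,0,0,0,0,0],
    [0,0,0,0,0,0],
    [0,0,0,0,0,0],
    [0,0,0,0,0,0],
  ],
)

```text
time: 14.1
eef_pos: [0.5584, -0.0003, 0.064]
ee_rot: [-0.0, 0.897, 0.442, 0.002]
force: [5.0, 1.8, -5.4]
opening: 0.4
finger_force: 60.4
```

>>> step_arm(
  motion=[
    [0,0,0.01,0,0,0],
    [0,0,0.01,0,0,0],
    [0,0,0.01,0,0,0],
    [0,0,0.01,0,0,0],
    [0,0,0,0,0,0],
    [0,0,0,0,0,0],
    [0,0,0,0,0,0],
    [0,0,0,0,0,0],
    [0,0,0,0,0,0],
    [0,0,0,0,0,0],
  ],
)

```text
time: 15.35
eef_pos: [0.5584, -0.0003, 0.062]
ee_rot: [-0.0, 0.897, 0.442, 0.002]
force: [3.9, 1.4, -5.1]
opening: 0.402
finger_force: 60.4
```

The force hasn't changed 3.7 mm below tooth level, so the arm is in the notch. I'll keep lowering slowly towards the floor at about 0.0557.

>>> step_arm(
  motion=[
    [0,0,0.02,0,0,0],
    [0,0,0.02,0,0,0],
    [0,0,0.02,0,0,0],
    [0,0,0.02,0,0,0],
    [0,0,0.01,0,0,0],
    [0,0,0,0,0,0],
    [0,0,0,0,0,0],
    [0,0,0,0,0,0],
    [0,0,0,0,0,0],
    [0,0,0,0,0,0],
  ],
)

```text
time: 16.6
eef_pos: [0.5584, -0.0003, 0.0575]
ee_rot: [-0.0, 0.897, 0.442, 0.002]
force: [4.1, 2.3, -4.9]
opening: 0.401
finger_force: 60.4
```

>>> step_arm(
  motion=[
    [0,0,0.01,0,0,0],
    [0,0,0,0,0,0],
    [0,0,0.01,0,0,0],
    [0,0,0,0,0,0],
    [0,0,0,0,0,0],
    [0,0,0,0,0,0],
    [0,0,0,0,0,0],
    [0,0,0,0,0,0],
    [0,0,0,0,0,0],
    [0,0,0,0,0,0],
  ],
)

```text
time: 17.85
eef_pos: [0.5584, -0.0003, 0.0566]
ee_rot: [0.0, 0.897, 0.442, 0.002]
force: [5.1, 3.4, -5.0]
opening: 0.404
finger_force: 60.4
```

>>> step_arm(
  motion=[
    [0,0,0.01,0,0,0],
    [0,0,0,0,0,0],
    [0,0,0,0,0,0],
    [0,0,0,0,0,0],
    [0,0,0,0,0,0],
    [0,0,0,0,0,0],
    [0,0,0,0,0,0],
    [0,0,0,0,0,0],
    [0,0,0,0,0,0],
    [0,0,0,0,0,0],
  ],
)

```text
time: 19.1
eef_pos: [0.5584, -0.0003, 0.0561]
ee_rot: [-0.0, 0.897, 0.442, 0.002]
force: [4.7, 2.1, -4.8]
opening: 0.409
finger_force: 60.6
```

>>> step_arm(
  motion=[
    [0,0,0.01,0,0,0],
    [0,0,0,0,0,0],
    [0,0,0,0,0,0],
    [0,0,0,0,0,0],
    [0,0,0,0,0,0],
    [0,0,0,0,0,0],
    [0,0,0,0,0,0],
    [0,0,0,0,0,0],
    [0,0,0,0,0,0],
    [0,0,0,0,0,0],
  ],
)

```text
time: 20.35
eef_pos: [0.5584, -0.0003, 0.056]
ee_rot: [0.0, 0.897, 0.442, 0.002]
force: [3.5, 4.4, 0.4]
opening: 0.403
finger_force: 61.1
```

The force went from −4.9 to +0.4 N at z = 0.056, so the arm is on the notch floor, 10 mm below tooth level. Releasing.

>>> step_arm(
  hand=80,
  motion=[
    [0,0,0,0,0,0],
    [0,0,0,0,0,0],
    [0,0,0,0,0,0],
    [0,0,0,0,0,0],
    [0,0,0,0,0,0],
    [0,0,0,0,0,0],
    [0,0,0,0,0,0],
    [0,0,0,0,0,0],
    [0,0,0,0,0,0],
    [0,0,0,0,0,0],
  ],
)

```text
time: 21.6
eef_pos: [0.5569, -0.0013, 0.0548]
ee_rot: [0.0, 0.897, 0.442, -0.0]
force: [-0.4, 0.1, -0.1]
opening: 0.935
finger_force: 0.0
```

>>> step_arm(
  motion=[
    [0,0,-0.2,0,0,0],
    [0,0,-0.4,0,0,0],
    [0,0,-0.5,0,0,0],
    [0,0,-0.5,0,0,0],
    [0,0,-0.5,0,0,0],
    [0,0,-0.5,0,0,0],
    [0,0,-0.4,0,0,0],
    [0,0,-0.2,0,0,0],
    [0,0,0,0,0,0],
    [0,0,0,0,0,0],
  ],
)

```text
time: 22.85
eef_pos: [0.5563, -0.0012, 0.2138]
ee_rot: [-0.0, 0.897, 0.442, -0.001]
force: [0.1, 0.3, 0.7]
opening: 0.936
finger_force: 0.0
```

```bash
python3 chk.py; python3 - <<'E'
from h import *
im,d,c=grab('wrist'); k=np.array([.558,-.0015])
v,u=np.mgrid[0:384,0:512];uv=np.c_[u.ravel(),v.ravel()];P=pts(c,d,uv);z=P[:,2];r=np.hypot(P[:,0]-k[0],P[:,1]-k[1])
ok=d.ravel()>0;col=im.reshape(-1,3).astype(int)
T=ok&(z>.07)&(z<.11)&(r<.02);print('knob top z',np.percentile(z[T],[50,80,95]))
F=ok&(z>.03)&(z<.06)&(r>.03)&(r<.055);print('face z',np.median(z[F]))
th=np.radians(np.arange(-120,60,.25));rr=np.arange(.055,.12,.0005)
X=np.stack([k[0]+rr[:,None]*np.cos(th),k[1]+rr[:,None]*np.sin(th),np.full((len(rr),len(th)),.036)],-1).reshape(-1,3)
m=proj(c,X).reshape(len(rr),len(th),2).astype(np.float32)
cv2.imwrite('pics/end.png',np.vstack([cv2.resize(im,(720,450))[:, :],cv2.remap(im,m,None,cv2.INTER_LINEAR)])[...,::-1])
E
```

```text
22.85 [ 0.55633973 -0.00118569  0.21383301] [-4.37641263e-04  8.97047650e-01  4.41933130e-01 -6.55448539e-04] [0.08202958 0.26852053 0.70416691] [ 0.04280729  0.00508678 -0.05962169] 0.5114222268597335 0.9361781357608194
yaw 52.454592830256104
knob top z [0.09154345 0.09222568 0.09280129]
face z 0.04190389158419772
```

View pics/end.png

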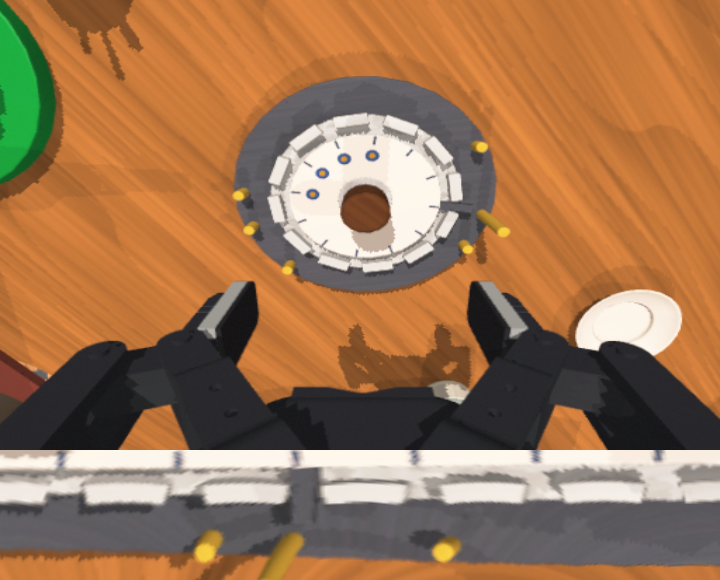

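The arm lies in the notch beside the tall peg (picture (460,207), polar column 305). The knob top is at 92 mm, which means fully down, and the gripper is clear of everything.

```bash
python3 -c "
from rig import arm; print(arm.close_job())"
```

```text
the job is handed in; nothing more can be done
None
```

The index arm is fully down in the notch beside the tall peg, the knob is released with the gripper clear, and I handed the job in at about 23 s; no verdict was returned.

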